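# Refit a boiler control knob and hold its reset pushed in

## Robot

A 6-joint arm with a two-finger parallel gripper is mounted at the origin on the work surface. World frame = base frame: x ahead of the robot, y to its left, z up, the work surface at z = 0. Lengths are in m, angles in rad, forces in N, time in s.
With the tool pointing down it reaches from about 0.375 to 0.825 m from the base axis. Payload 5.5 kg.
Tool frame: the origin (TCP) lies midway between the tips of the shut fingers; the grasp point (between the pads) lies 19 mm behind it (pinch_z is the distance from the TCP to the grasp point, in m); z points along the fingers, y is the line along which they close (so a half turn about z gives the same grasp; the last joint's range is limited). The gripper opens to 85 mm and grips with 20 to 120 N. Pads are 22 mm wide; open, the fingers measure 114 mm over their backs; the gripper's body (76 mm by 85 mm) begins 54 mm behind the grasp point. The pads swing forward as they close: fully open they stand 13 mm farther back than shut.
Start: joints at [1.241, 0.314, -0.047, 1.21, 0, 1.571], TCP at [0.194, 0.568, 0.231] pointing down, gripper open.
Joint ranges: [-2.67, 2.67], [-0.69, 1.73], [-1.03, 1.25], [-2.08, 2.16], [-1.42, 1.45], [-3.14, 3.14]. Speed limits (rad/s): [2.39, 2.39, 3.01, 3.14, 3.14, 3.14].

## Interface

Orientations are given as [roll, pitch, yaw] about the fixed x, y, z axes, in that order (R = Rz(yaw) Ry(pitch) Rx(roll)).
In Python, from workcell import get_obs, read_camera, camera_info, close_job, pinch_z gives the robot as it stands.
- The arm moves only by the tool step_arm, never from a script. Its argument "plan" is a list of rows, each a list of 3 entries, a list of its own where there are three numbers: the turn, a rotation vector about the tool's x, y, z normalised to -1 to 1, where 1 is 60 degrees, then the shift along the tool's x, y, z normalised to -1 to 1, where 1 is 150 mm, then the closure, from 0 (fully open) to 1 (shut). In form: [[[rx, ry, rz], [x, y, z], gripper], ...]. A call has 1 to 5 rows; each row is the pose to reach, as a shift and turn from the pose commanded when the call began, along the tool's axes at that moment; what a row does not reach only later rows make up. A row lasts 1/12 s, in which the tool goes at most 41.7 mm and 7.16 degrees, less where a joint would pass 70% of its speed; a pose out of reach is approached as far as the arm can. A call with a number of a shift or a turn outside -1 to 1 is refused whole. A call with a gripper value outside its range is refused whole. The fingers move at their own pace and stop on an object; "newtons" is the grip in N (left out, the last holds). Time passes only in rows, so rows that repeat a pose let the fingers close. It gives the time, the measured TCP pose, the force, the opening and the grip force at its end, in the units of the state.
- get_obs(): the state, without advancing time (a new reading comes with each control period).
- read_camera(name): name is "side" or "top" or "wrist"; returns the picture (420x560x3 uint8, red, green, blue); there is no depth.
- camera_info(name): a dict with "fx", "fy", "cx", "cy" (pixels), "world_to_cam" (4x4, takes a point from world to camera coordinates). Camera axes: x right, y up, looking along -z (the intrinsics and any distortion apply to the point x, -y, -z); pixel columns grow to the right and rows downward; lengths in m; the calibration is good to about 2 mm. A picture is of the moment at which its call begins: read the wrist's pose just before it. camera_info takes no time and is no camera call; for the wrist camera it gives the pose at the moment of the call.
- close_job(): hands the job in; it is judged then, once.
The state is a dict: "t": time; "joint_pos": joint angles; "dq": joint speeds; "effort": joint torques, N m; "eef_pos": TCP position; "eef_rot": TCP orientation; "ft_force": force on the tool from outside, world axes, zero at the start; "wrist_torque": the same for the moment, N m; "grip_width": opening from 0.0 (shut) to 1.0 (fully open); "finger_force": force on a finger pad.
Only numpy, scipy, OpenCV 4.12 (cv2) and the standard library are available. Lean on these libraries where they do the work, as an engineer would, in place of code of your own. Each camera call takes 0.05 s, during which the arm holds its last target. There are 200 camera calls.

## Task

The boiler's control panel lies face up on the worktop with one spindle bare. Pick up the loose pointer knob, turn it so that the flat in its bore matches the flat of that spindle and push it fully home; then press the knob in against the spindle's spring as far as it goes and keep it there: finish while still holding the knob pressed in, so that I can meter the reset switch. Leave the other knob's setting, the multimeter, the screwdriver, the mug and the dish of screws as they are.

Things in the scene. Friction and masses are not known exactly. Their poses are not given: they have to be found in the camera images.
- panel: boiler control panel, fixed, lying face up: white fascia 130 (its x) by 320 (its y) mm on a grey rear box, top face 55 mm above its origin, which is the centre of the underside on the worktop. Its +y end has the pressure gauge; the fitted knob is at y = +50 mm, the bare spindle at y = -62 mm, both at x = 0.
- knob: loose white pointer knob standing upright on the worktop, 45 g. Origin: centre of the skirt's underside, z up the axis. Round skirt 44 mm across, 16.5 mm high; on it a straight grip bar 12 mm thick (along y), from x = -19 to +17 mm, top at 30.5 mm, running on into a point at x = +26 mm that juts 4 mm over the skirt and so shows the +x side.
- bore_end (a point): inner end of the knob's D-shaped bore, on its axis, 14 mm above the underside where the bore opens; axes as the knob's. Bore 13 mm across, its flat 2 mm from the axis on the +x side, under the pointer.
- multimeter: black and grey multimeter, 150 x 72 x 38 mm, lying face up to one side of the panel; origin under its centre. Leave it.
- screwdriver: screwdriver lying beyond the panel; origin near its middle. Leave it.
- mug: white mug, 82 mm across, 94 mm high; origin under its centre. Leave it.
- screw_dish: steel dish 80 mm across, 22 mm high, with screws; origin under its centre. Leave it.
- fitted_pointer (a point): the pointer's end on top of the other knob, which is fitted on the panel (same shape as the loose one), 24 mm from that knob's axis. Its setting is to be left.
- spindle_tip (a point): centre of the upper end of the bare steel spindle, 20 mm above the panel's face; z up the spindle. D-shaped: 12 mm across with the flat 1.5 mm from the axis on its +x side, top edge bevelled 1.5 mm high, 1 mm in. Turns against 0.02 N m of friction (dial setting). The knob is home when this point meets the bore's end: skirt then 6 mm above the panel's face.
- spindle (a joint): how far the spindle is pushed in, m: 0 = out, 0.004 = fully in, where it meets a hard stop. A spring pushes it out, 4 N at the start and 8 N fully in.
- knob_pointer (a point): end of the loose knob's pointer, on top, 26 mm from its axis on its +x side.
Things that resemble listed ones, but are neither listed nor needed, are in the scene too. What is meant by the knob is not brown, green or orange, and is the smaller of those in its own colour.

How it is judged:
On the way, in this order (a step that is already met when the one before it is completed fails the run):
1. the knob is picked up off the worktop in the fingers (height (world z) of knob above 0.03 m and contact force between the fingers and knob above 1 N), for 0.2 s.
2. the knob is home on the bare spindle with its pointer on the side of the spindle's flat (horizontal distance between knob and spindle_tip below 0.003 m and z of knob in the frame of spindle_tip below -0.012 m and x of knob_pointer in the frame of spindle_tip above 0.023 m), for 0.1 s.
At the end, for the whole second after the job is handed in: Through the last second the knob is home on the bare spindle (12 of 14 mm deep, within 3 mm of its axis, pointer over the flat within 0.35 rad, tilt under 0.12 rad) and still, the spindle is pushed in more than 3 of its 4 mm, and the fingers bear on the knob with over 3 N (all of step 2 and angle between the x axis of knob and the x axis of spindle_tip, either way round below 0.35 rad and angle between knob's own z axis and vertical below 0.12 rad and value of joint spindle above 0.003 m and contact force between the fingers and knob above 3 N and linear speed of knob below 0.02 m/s); the arm keeps its last pose, push and grip.
It fails at once if the multimeter, screwdriver, mug or screw dish is moved by more than 20 mm (distance of any of multimeter, screwdriver, mug, screw_dish from where it was at the start of the episode above 0.02 m).
It fails at once if the fitted knob is turned (its pointer moves by more than 6 mm) (distance of fitted_pointer from where it was at the start of the episode above 0.006 m).
It also fails if it takes over 35 s, if anything falls off the work surface, if the arm or the gripper's body presses on something with over 40 N, if the wrist force passes 120 N, or if a joint passes its speed limit or range.

## Working session

There is one attempt and no reset: what is moved stays moved. The work goes in short steps, Python scripts to look and compute and a tool call to move; the robot and the scene stay as the last step left them, time stands still between calls to the robot, and variables do not carry over. Pictures are saved under pics/ and viewed, at most 10 in all, crops included, and the job is handed in when it is done.

Besides the shell and the picture viewer there is one more tool, called after "Call:" as name([rows], argument=value, ...), one row to a line, values as JSON. step_arm: Moves the arm, as the interface text tells. Its arguments: {"type":"object","properties":{"plan":{"type":"array","items":{"type":"array"}},"newtons":{"type":"number"}},"required":["plan"]}

```bash
mkdir -p pics; cat > h.py <<'E'
import numpy as np, cv2
from workcell import *
def ray(name,u,v,info=None):
    i=info or camera_info(name); T=np.array(i["world_to_cam"]); R=T[:3,:3];t=T[:3,3]
    d=np.array([(u-i["cx"])/i["fx"],-(v-i["cy"])/i["fy"],-1.0])
    return -R.T@t, R.T@d
def onz(name,u,v,z,info=None):
    o,d=ray(name,u,v,info); return o+d*(z-o[2])/d[2]
def proj(name,p,info=None):
    i=info or camera_info(name); T=np.array(i["world_to_cam"]); c=T[:3,:3]@p+T[:3,3]
    return i["cx"]+i["fx"]*c[0]/-c[2], i["cy"]+i["fy"]*(-c[1])/-c[2]
def save(n,im): cv2.imwrite(f"pics/{n}.png",im[:,:,::-1])
E
python3 - <<'E'
from h import *
for n in("top","side"):
    im=read_camera(n); save(n+"0",im); i=camera_info(n); print(n,{k:v for k,v in i.items() if k!="world_to_cam"}, -np.array(i["world_to_cam"])[:3,:3].T@np.array(i["world_to_cam"])[:3,3])
print(get_obs(),pinch_z)
E
```

```text
top {'fx': 414.2266230012249, 'fy': 414.2266230012249, 'cx': 283.4763654126139, 'cy': 206.65781560147036} [ 0.34070158 -0.01023734  1.12961938]
side {'fx': 428.5544048211889, 'fy': 428.5544048211889, 'cx': 274.11554521232966, 'cy': 209.72882248327338} [ 0.15268126 -0.65174165  0.78864809]
{'t': 0.1, 'joint_pos': array([ 1.24102167e+00,  3.14197192e-01, -4.79704261e-02,  1.21016396e+00,
        1.43472274e-05,  1.57080526e+00]), 'dq': array([ 0.00017071,  0.00080862,  0.00265009,  0.00030473, -0.00176384,
        0.00132513]), 'effort': array([ 1.45616564e-04, -5.40767026e+01,  3.40541196e+01,  1.11134056e-02,
        8.21221124e-05, -1.27506731e-06]), 'eef_pos': array([0.19413095, 0.5671961 , 0.23049944]), 'eef_rot': array([-3.14005740e+00, -1.43334968e-05,  2.81180904e+00]), 'ft_force': array([ 0.80365351, -0.04890599,  0.30700128]), 'wrist_torque': array([-0.04280274, -0.03278802,  0.01906981]), 'finger_force': 0.0, 'grip_width': 1.0007930428601743} 0.0187
```

View pics/top0.png

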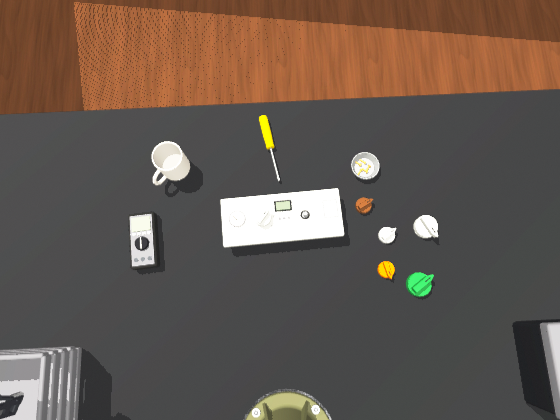

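View pics/side0.png

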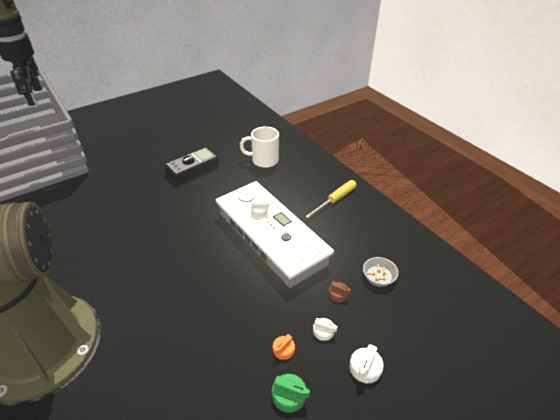

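The top view shows the small white knob (the target) at about (387,235), with a larger white decoy at (427,228). The bare spindle is at (305,214) and the fitted knob at (266,219). Next I measure from a zoomed crop.

```bash
python3 - <<'E'
from h import *
im=read_camera("top"); sd=read_camera("side")
a=cv2.resize(im[180:260,215:315],(800,640),interpolation=cv2.INTER_CUBIC)[:600]
b=cv2.resize(im[215:255,365:415],(400,320),interpolation=cv2.INTER_CUBIC)
c=cv2.resize(sd[310:350,300:350],(400,320),interpolation=cv2.INTER_CUBIC)
d=cv2.resize(sd[222:252,268:306],(400,280),interpolation=cv2.INTER_CUBIC)
e=cv2.resize(im[200:230,286:324],(400,280),interpolation=cv2.INTER_CUBIC)
save("crop1",np.vstack([np.hstack([b,c]),np.hstack([e,d])]))
g=im.min(2)
# panel contour
def comp(m,u,v):
    n,l=cv2.connectedComponents(m.astype(np.uint8)); return (l==l[v,u])
for th in(90,150):
    m=comp(g>th,330,215); cs,_=cv2.findContours(m.astype(np.uint8),0,1); r=cv2.minAreaRect(max(cs,key=cv2.contourArea)); 
    P=[onz("top",*p,0.055)[:2] for p in cv2.boxPoints(r)]
    print(th,r,np.round(P,4).tolist(),np.mean(P,0),[np.linalg.norm(P[k]-P[k-1]) for k in range(4)])
    m=comp(g>th,387,236); ys,xs=np.nonzero(m); print("knob",xs.min(),xs.max(),ys.min(),ys.max(),xs.mean(),ys.mean(),m.sum())
    print(onz("top",xs.mean(),ys.mean(),.0165))
E
```

```text
90 ((281.02923583984375, 217.30674743652344), (49.253326416015625, 122.5881576538086), 84.5596694946289) [[0.6158, 0.1554], [0.6319, -0.1728], [0.4986, -0.1746], [0.4836, 0.145]] [ 0.55746702 -0.01173589] [np.float64(0.1325571603091837), np.float64(0.3286833307163317), np.float64(0.13331021655083033), np.float64(0.3199862453583168)]
knob 378 396 227 243 386.57312252964425 234.52964426877472 253
[ 0.50267434 -0.29507268  0.0165    ]
150 ((281.17193603515625, 217.05506896972656), (48.58966064453125, 121.21343994140625), 84.5596694946289) [[0.6156, 0.1532], [0.6315, -0.1714], [0.5, -0.1732], [0.4852, 0.1429]] [ 0.55810271 -0.01213627] [np.float64(0.13080727818570856), np.float64(0.3249853399092066), np.float64(0.13154295299058244), np.float64(0.31649930006405236)]
knob 378 395 227 242 386.62719298245617 234.30701754385964 228
[ 0.50327486 -0.29528229  0.0165    ]
```

View pics/crop1.png

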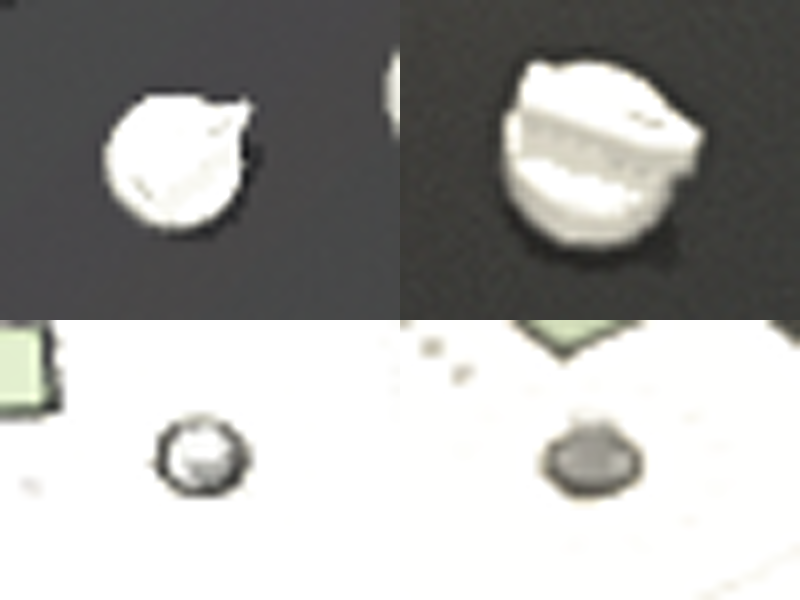

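The knob is near (0.503, -0.295) and the panel is about 130 x 320 mm at yaw 0.05, so the sizes agree with those given. I'm moving over the spindle now for a wrist view of its flat.

Call:
step_arm([
  [[0, 0, 0], [-0.74, -0.65, 0], 0],
  [[0, 0, 0], [-0.74, -0.65, 0], 0],
  [[0, 0, 0], [-0.74, -0.65, 0], 0],
  [[0, 0, 0], [-0.74, -0.65, 0], 0],
])

```text
t: 0.53
eef_pos: [0.2687, 0.436, 0.231]
eef_rot: [-3.14, 0.001, 2.811]
ft_force: [0.4, 1.0, -0.2]
grip_width: 1.002
finger_force: 0.0
```

Call:
step_arm([
  [[0, 0, 0], [-0.74, -0.65, 0], 0],
  [[0, 0, 0], [-0.74, -0.65, 0], 0],
  [[0, 0, 0], [-0.74, -0.65, 0], 0],
  [[0, 0, 0], [-0.74, -0.65, 0], 0],
])

```text
t: 0.87
eef_pos: [0.3421, 0.3079, 0.2313]
eef_rot: [-3.14, 0.001, 2.81]
ft_force: [-0.3, -0.3, -0.1]
grip_width: 1.0
finger_force: 0.0
```

Call:
step_arm([
  [[0, 0, 0], [-0.74, -0.65, 0], 0],
  [[0, 0, 0], [-0.74, -0.65, 0], 0],
  [[0, 0, 0], [-0.74, -0.65, 0], 0],
  [[0, 0, 0], [-0.74, -0.65, 0], 0],
])

```text
t: 1.2
eef_pos: [0.4158, 0.1798, 0.2314]
eef_rot: [-3.141, 0.001, 2.809]
ft_force: [0.4, 0.9, -0.2]
grip_width: 1.005
finger_force: 0.0
```

Call:
step_arm([
  [[0, 0, 0], [-0.74, -0.65, 0], 0],
  [[0, 0, 0], [-0.74, -0.65, 0], 0],
  [[0, 0, 0], [-0.74, -0.65, 0], 0],
  [[0, 0, 0], [-0.74, -0.65, 0], 0],
])

```text
t: 1.53
eef_pos: [0.4896, 0.0514, 0.2313]
eef_rot: [-3.141, 0.001, 2.809]
ft_force: [0.5, 0.4, 0.5]
grip_width: 1.003
finger_force: 0.0
```

```bash
python3 - <<'E'
from h import *
from scipy.spatial.transform import Rotation as Ro
o=get_obs(); print(o["t"],o["eef_pos"],o["eef_rot"])
i=camera_info("wrist"); T=np.array(i["world_to_cam"]); c=-T[:3,:3].T@T[:3,3]
R=Ro.from_euler("xyz",o["eef_rot"]).as_matrix()
print("cam in tool",R.T@(c-o["eef_pos"]),"\naxes",np.round(R.T@T[:3,:3].T,3),i["fx"],i["cx"],i["cy"])
print("spindle top cam",onz("top",304.7,214.3,.075), "in wrist", proj("wrist",onz("top",304.7,214.3,.075)))
k=onz("top",386.4,234.7,.0165);t=onz("top",395.7,227.4,.0305);print(k,t,np.arctan2(*(t-k)[1::-1]))
save("w1",read_camera("wrist"))
E
```

```text
1.5333 [0.4896215  0.05142871 0.2313388 ] [-3.14079173e+00  1.36068557e-03  2.80918205e+00]
cam in tool [ 0.07254104 -0.0001847  -0.14257974] 
axes [[ 0.001  0.959  0.284]
 [ 1.    -0.001 -0.001]
 [-0.     0.284 -0.959]] 364.5892169073031 279.2079533307224 210.34342421195663
spindle top cam [ 0.55748314 -0.07315061  0.075     ] in wrist (np.float64(175.86248186318056), np.float64(302.2864852897753))
[ 0.50223238 -0.29455564  0.0165    ] [ 0.5187253  -0.31798896  0.0305    ] -0.9575089045763785
```

View pics/w1.png

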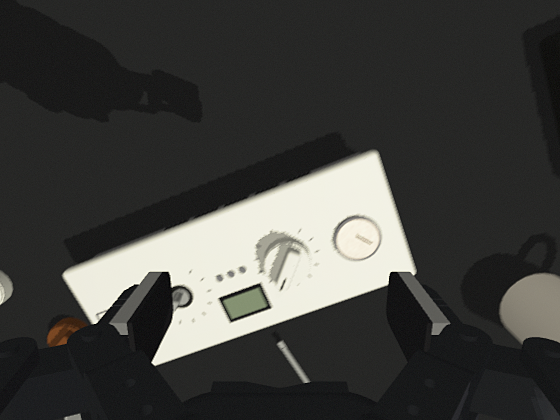

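The wrist view shows the bare spindle at (180,297), partly behind the left finger, and the fitted knob at (285,260). I'm moving closer so the spindle sits at the view centre.

Call:
step_arm([
  [[0, 0, 0], [-0.86, -0.64, 0.2], 0],
  [[0, 0, 0], [-0.86, -0.64, 0.2], 0],
  [[0, 0, 0], [-0.86, -0.64, 0.3], 0],
  [[0, 0, 0], [-0.86, -0.64, 0.4], 0],
  [[0, 0, 0], [-0.86, -0.64, 0.6], 0],
])

```text
t: 2.0
eef_pos: [0.584, -0.082, 0.1426]
eef_rot: [-3.142, 0.008, 2.808]
ft_force: [1.0, -0.4, 0.4]
grip_width: 1.003
finger_force: 0.0
```

Call:
step_arm([
  [[0, 0, 0], [0, 0, 0.24], 0],
  [[0, 0, 0], [0, 0, 0.24], 0],
  [[0, 0, 0], [0, 0, 0.24], 0],
])

```text
t: 2.25
eef_pos: [0.5767, -0.0773, 0.1036]
eef_rot: [-3.141, -0.006, 2.812]
ft_force: [-0.3, 0.1, -0.2]
grip_width: 0.999
finger_force: 0.0
```

```bash
python3 - <<'E'
from h import *
o=get_obs(); print(o["t"],o["eef_pos"],o["eef_rot"])
p=np.array(proj("wrist",np.array([.5575,-.073,.075]))); print(p)
im=read_camera("wrist"); np.save("w2.npy",im)
u,v=np.clip(p.astype(int),40,[519,379])
save("w2",np.hstack([cv2.resize(im[v-40:v+40,u-40:u+40],(480,480),interpolation=cv2.INTER_CUBIC),cv2.resize(np.vstack([im,im[:140]*0]),(320,320))[[*range(320)]+[319]*160]]))
print(u,v)
E
```

```text
2.25 [ 0.57665555 -0.0772676   0.10361977] [-3.14065373 -0.00551476  2.81166266]
[274.95891341 215.19302483]
274 215
```

View pics/w2.png

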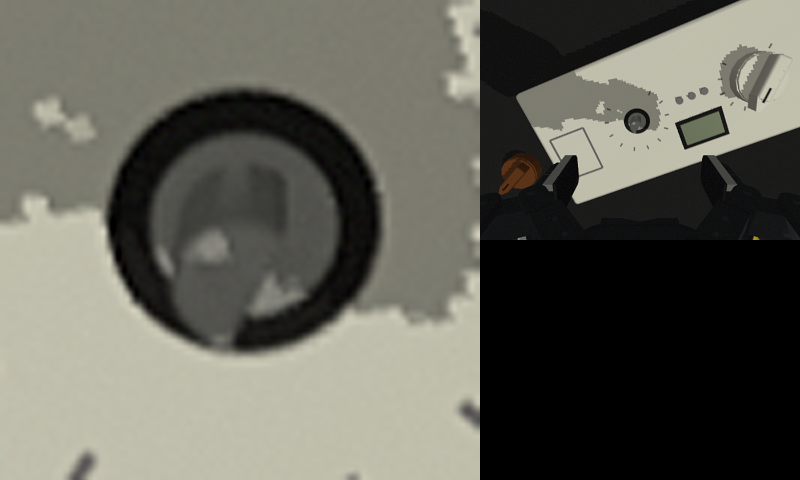

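```bash
python3 - <<'E'
from h import *
im=np.load("w2.npy")
c=im[200:245,250:300].astype(float); c=np.clip((c-10)*255/120,0,255).astype(np.uint8)
save("w2c",cv2.resize(c,(660,594),interpolation=cv2.INTER_CUBIC))
E
```

```text
(no output)
```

View pics/w2c.png

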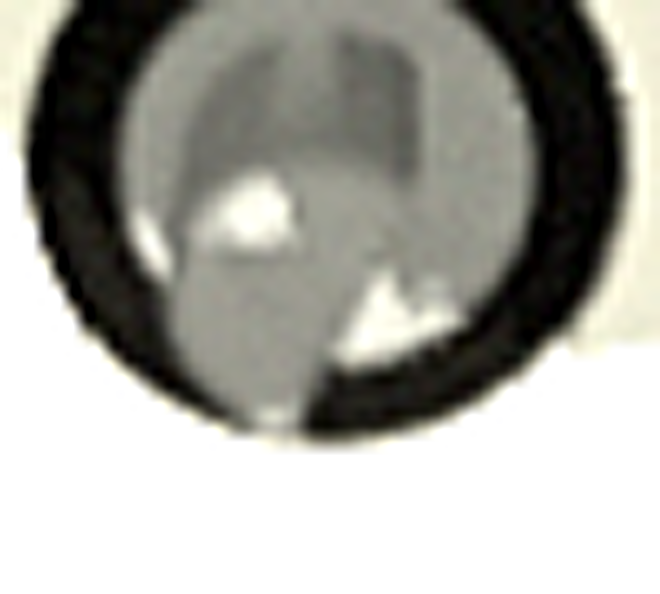

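In the wrist crop the D-shaped tip has its flat running from about (415,185) to (305,415), with the flat's normal pointing lower right. I'll convert that to world coordinates, then go over the knob and turn the tool to match it.

```bash
python3 - <<'E'
from h import *
o=get_obs(); print(o["joint_pos"])
f=lambda x,y,z:onz("wrist",250+x/13.2-.5,200+y/13.2-.5,z)
a=f(410,190,.0745);b=f(305,415,.0745);d=b-a
n=np.array([-d[1],d[0]])/np.hypot(*d[:2])
if n@(a[:2]-f(200,290,.0745)[:2])<0:n=-n
print(a,b,np.linalg.norm(d),"yaw",np.arctan2(n[1],n[0]),"axis",(a+b)[:2]/2-1.2*n/1000)
l=f(170,300,.0735); print("left depth mm",1e3*((a+b)[:2]/2-l[:2])@n)
print("ring",onz("wrist",274.8,211.7,.055))
E
```

```text
[-1.32810963e-01  3.62628286e-01 -2.75092334e-01  9.34227731e-01
  1.02128119e-04  1.96598717e-01]
[ 0.56061697 -0.07047336  0.0745    ] [ 0.56785604 -0.07718645  0.0745    ] 0.009872678480501685 yaw 0.8230792485305511 axis [ 0.56342054 -0.0747098 ]
left depth mm 6.471238452251056
ring [ 0.56403965 -0.07492866  0.055     ]
```

Call:
step_arm([
  [[0, 0, 0], [0, -0.77, 0], 0],
  [[0, 0, 0], [0, -0.77, 0], 0],
  [[0, 0, 0], [0, -0.77, 0], 0],
  [[0, 0, 0], [0, -0.77, 0], 0],
])

```text
t: 2.63
eef_pos: [0.5419, -0.1917, 0.1089]
eef_rot: [-3.139, 0.005, 2.808]
ft_force: [1.2, 0.5, 0.1]
grip_width: 1.004
finger_force: 0.0
```

Call:
step_arm([
  [[0, 0, 0], [0, -0.77, 0], 0],
  [[0, 0, 0], [0, -0.77, 0], 0],
  [[0, 0, 0], [0, -0.77, 0], 0],
  [[0, 0, 0], [0, -0.77, 0], 0],
])

```text
t: 2.97
eef_pos: [0.5046, -0.3014, 0.1088]
eef_rot: [-3.138, 0.005, 2.807]
ft_force: [0.2, 0.1, 0.0]
grip_width: 0.999
finger_force: 0.0
```

Call:
step_arm([
  [[0, 0, 0.59], [0, 0, 0], 0],
  [[0, 0, 0.59], [0, 0, 0], 0],
  [[0, 0, 0.59], [0, 0, 0], 0],
  [[0, 0, 0.59], [0, 0, 0], 0],
  [[0, 0, 0.59], [0, 0, 0], 0],
])

```text
t: 3.38
eef_pos: [0.5063, -0.2959, 0.1084]
eef_rot: [3.14, 0.004, 2.189]
ft_force: [0.3, 0.1, -0.7]
grip_width: 1.001
finger_force: 0.0
```

Call:
step_arm([
  [[0, 0, 0.59], [0, 0, 0], 0],
  [[0, 0, 0.59], [0, 0, 0], 0],
  [[0, 0, 0.59], [0, 0, 0], 0],
  [[0, 0, 0.59], [0, 0, 0], 0],
  [[0, 0, 0.59], [0, 0, 0], 0],
])

```text
t: 3.8
eef_pos: [0.5063, -0.2958, 0.1084]
eef_rot: [3.138, 0.002, 1.571]
ft_force: [0.3, 0.1, 0.8]
grip_width: 0.991
finger_force: 0.0
```

Call:
step_arm([
  [[0, 0, 0.59], [0, 0, 0], 0],
  [[0, 0, 0.59], [0, 0, 0], 0],
  [[0, 0, 0.59], [0, 0, 0], 0],
  [[0, 0, 0.59], [0, 0, 0], 0],
  [[0, 0, 0.59], [0, 0, 0], 0],
])

```text
t: 4.22
eef_pos: [0.5063, -0.2958, 0.1084]
eef_rot: [3.137, -0.001, 0.953]
ft_force: [-0.8, 0.6, 0.5]
grip_width: 1.003
finger_force: 0.0
```

Call:
step_arm([
  [[0, 0, 0.59], [0, 0, 0], 0],
  [[0, 0, 0.59], [0, 0, 0], 0],
  [[0, 0, 0.59], [0, 0, 0], 0],
  [[0, 0, 0.59], [0, 0, 0], 0],
  [[0, 0, 0.59], [0, 0, 0], 0],
])

```text
t: 4.63
eef_pos: [0.5063, -0.2958, 0.1084]
eef_rot: [3.139, -0.003, 0.336]
ft_force: [-0.1, 0.4, 0.3]
grip_width: 0.995
finger_force: 0.0
```

Call:
step_arm([
  [[0, 0, 0.59], [0, 0, 0], 0],
  [[0, 0, 0.59], [0, 0, 0], 0],
  [[0, 0, 0.59], [0, 0, 0], 0],
  [[0, 0, 0.59], [0, 0, 0], 0],
  [[0, 0, 0.59], [0, 0, 0], 0],
])

```text
t: 5.05
eef_pos: [0.5063, -0.2958, 0.1084]
eef_rot: [3.141, -0.004, -0.282]
ft_force: [-0.5, -1.6, -1.0]
grip_width: 0.998
finger_force: 0.0
```

Call:
step_arm([
  [[0, 0, 0.59], [0, 0, 0], 0],
  [[0, 0, 0.59], [0, 0, 0], 0],
  [[0, 0, 0.59], [0, 0, 0], 0],
  [[0, 0, 0.59], [0, 0, 0], 0],
  [[0, 0, 0.59], [0, 0, 0], 0],
])

```text
t: 5.47
eef_pos: [0.4677, -0.3445, 0.1085]
eef_rot: [-3.062, 0.001, -0.68]
ft_force: [-0.3, -0.6, 0.5]
grip_width: 0.999
finger_force: 0.0
```

```bash
python3 - <<'E'
from h import *
o=get_obs(); print(o["t"],o["eef_pos"],o["eef_rot"],o["joint_pos"])
p=np.array(proj("wrist",np.array([.5025,-.295,.0305]))); print(p)
im=read_camera("wrist"); np.save("w3.npy",im)
u,v=p.astype(int); print(u,v)
save("w3",np.hstack([cv2.resize(im[v-50:v+50,u-50:u+50],(600,600),interpolation=cv2.INTER_CUBIC)]))
E
```

```text
5.4667 [ 0.46769788 -0.34447029  0.10850384] [-3.06236346e+00  1.06765069e-03 -6.79872400e-01] [-0.67992252  0.35511907 -0.28205185  0.93469704  0.07922914  3.14154238]
[195.82790072 223.60918336]
195 223
```

View pics/w3.png

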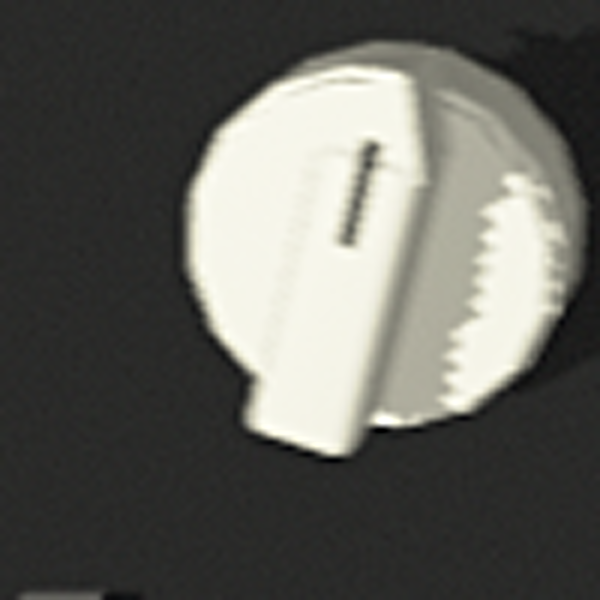

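The wrist crop shows the knob's grip bar pointing up and slightly right, with its tail at about (302,435) and its shoulder at about (372,165). Joint 6 has hit its limit here, so I'll turn back to the equivalent half-turn grasp at yaw ≈ 2.18.

```bash
python3 - <<'E'
from h import *
f=lambda x,y,z=.0305:onz("wrist",145+x/6-.5,173+y/6-.5,z)
t=f(302,435);s=f(372,165);d=s-t;L=np.linalg.norm(d);print("len",L,"yaw",np.arctan2(d[1],d[0]),"axis",t+d/L*.019)
print("width",np.linalg.norm(f(320,150)-f(425,180)))
d=f(373,145)-f(347,243);print("mark yaw",np.arctan2(d[1],d[0]))
E
```

```text
len 0.032472910790843454 yaw -0.9846805839545916 axis [ 0.50060199 -0.30202739  0.0305    ]
width 0.011565394735576513
mark yaw -0.9905933524871022
```

Call:
step_arm([
  [[0, 0, -0.59], [0, 0, 0], 0],
  [[0, 0, -0.59], [0, 0, 0], 0],
  [[0, 0, -0.59], [0, 0, 0], 0],
  [[0, 0, -0.59], [0, 0, 0], 0],
  [[0, 0, -0.59], [0, 0, 0], 0],
])

```text
t: 5.93
eef_pos: [0.4681, -0.3432, 0.1081]
eef_rot: [-3.077, -0.044, -0.055]
ft_force: [-0.3, 0.1, 0.0]
grip_width: 1.0
finger_force: 0.0
```

Call:
step_arm([
  [[0, 0, -0.59], [0, 0, 0], 0],
  [[0, 0, -0.59], [0, 0, 0], 0],
  [[0, 0, -0.59], [0, 0, 0], 0],
  [[0, 0, -0.59], [0, 0, 0], 0],
  [[0, 0, -0.59], [0, 0, 0], 0],
])

```text
t: 6.35
eef_pos: [0.4682, -0.3432, 0.1081]
eef_rot: [-3.115, -0.073, 0.564]
ft_force: [0.2, -0.3, 0.4]
grip_width: 0.998
finger_force: 0.0
```

Call:
step_arm([
  [[0, 0, -0.59], [0, 0, 0], 0],
  [[0, 0, -0.59], [0, 0, 0], 0],
  [[0, 0, -0.59], [0, 0, 0], 0],
  [[0, 0, -0.59], [0, 0, 0], 0],
  [[0, 0, -0.59], [0, 0, 0], 0],
])

```text
t: 6.77
eef_pos: [0.4682, -0.3432, 0.1081]
eef_rot: [3.121, -0.076, 1.183]
ft_force: [0.1, 0.3, 0.7]
grip_width: 1.0
finger_force: 0.0
```

Call:
step_arm([
  [[0, 0, -0.59], [0, 0, 0], 0],
  [[0, 0, -0.59], [0, 0, 0], 0],
  [[0, 0, -0.59], [0, 0, 0], 0],
  [[0, 0, -0.59], [0, 0, 0], 0],
  [[0, 0, -0.59], [0, 0, 0], 0],
])

```text
t: 7.18
eef_pos: [0.4682, -0.3432, 0.1081]
eef_rot: [3.081, -0.05, 1.802]
ft_force: [-0.4, 0.2, -0.1]
grip_width: 1.001
finger_force: 0.0
```

```bash
cat >> h.py <<'E'
from scipy.spatial.transform import Rotation as Ro
def go(p,yaw,roll=np.pi):
    o=get_obs(); R=Ro.from_euler("xyz",o["eef_rot"]); Rt=Ro.from_euler("xyz",[roll,0,yaw])
    print("t",o["t"],o["eef_pos"],"turn",np.round((R.inv()*Rt).as_rotvec()/np.radians(60),3),"shift",np.round(R.inv().apply(np.array(p)-o["eef_pos"])/.15,3))
E
python3 - <<'E'
from h import *
go([.5015,-.298,.105],2.154)
E
```

```text
t 7.1833 [ 0.46819283 -0.34315413  0.10809244] turn [ 0.066 -0.037 -0.337] shift [0.241 0.283 0.05 ]
```

Call:
step_arm([
  [[0.066, -0.037, -0.337], [0.24, 0.28, 0.05], 0],
  [[0.066, -0.037, -0.337], [0.24, 0.28, 0.05], 0],
  [[0.066, -0.037, -0.337], [0.24, 0.28, 0.05], 0],
  [[0.066, -0.037, -0.337], [0.24, 0.28, 0.05], 0],
  [[0.066, -0.037, -0.337], [0.24, 0.28, 0.05], 0],
])

```text
t: 7.6
eef_pos: [0.5012, -0.298, 0.1042]
eef_rot: [-3.141, -0.001, 2.145]
ft_force: [0.1, -0.0, -1.4]
grip_width: 1.001
finger_force: 0.0
```

```bash
python3 - <<'E'
from h import *
read_camera("top")
im=read_camera("wrist"); np.save("w4.npy",im)
o=get_obs(); print(o["t"],o["eef_pos"],o["eef_rot"],o["joint_pos"][5])
p=np.array(proj("wrist",np.array([.5015,-.298,.0165]))); 
u,v=p.astype(int); print(u,v)
c=im[v-50:v+50,u-50:u+50]; save("w4",cv2.resize(c,(600,600),interpolation=cv2.INTER_CUBIC))
E
```

```text
7.7 [ 0.50014511 -0.29890642  0.1034408 ] [-3.14073720e+00 -2.27320526e-03  2.14359427e+00] 0.45917849145968254
282 217
```

View pics/w4.png

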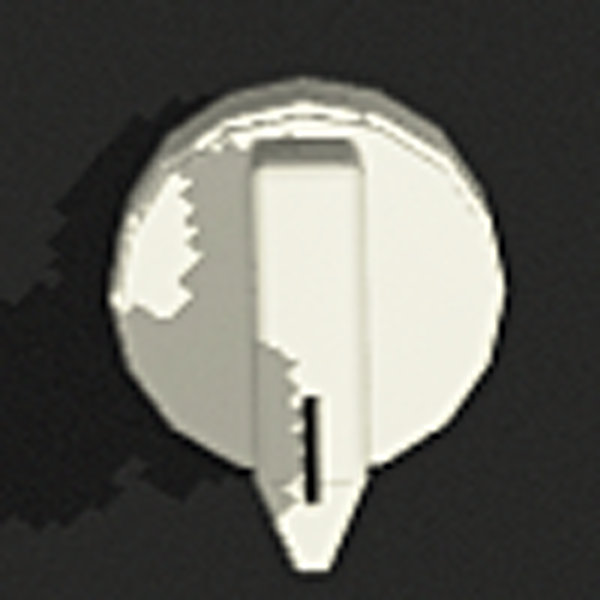

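The knob is now square to the tool: tail (308,168), pointer tip (314,570), shoulder midpoint (312,481). I'll compute its pose.

```bash
python3 - <<'E'
from h import *
f=lambda x,y,z=.0305:onz("wrist",232+x/6-.5,167+y/6-.5,z)
t=f(308,168);s=f(312.5,481);p=f(314,570)
for a,b in((t,s),(t,p)):
    d=b-a;L=np.linalg.norm(d);print("len",L,"yaw",np.arctan2(d[1],d[0]),"axis",t+d/L*.019)
print("tip-26",p-(p-t)/np.linalg.norm(p-t)*.026)
a,b=f(113,295,.015),f(504,295,.015);print(np.linalg.norm(a-b),(a+b)/2)
go([.5015,-.298,.05],2.15)
E
```

```text
len 0.03408665739511173 yaw -0.9805653223763596 axis [ 0.50203217 -0.29786003  0.0305    ]
len 0.04432322894408277 yaw -0.9800324956367779 axis [ 0.50204057 -0.29785439  0.0305    ]
tip-26 [ 0.50166362 -0.29729232  0.0305    ]
0.04324453917633413 [ 0.50158282 -0.29728158  0.015     ]
t 7.7 [ 0.50014511 -0.29890642  0.1034408 ] turn [-0.001 -0.002 -0.006] shift [-0.001  0.011  0.356]
```

Call:
step_arm([
  [[0, 0, -0.016], [0, 0.014, 0.25], 0.3],
  [[0, 0, -0.016], [0, 0.014, 0.4], 0.3],
  [[0, 0, -0.016], [0, 0.014, 0.47], 0.3],
  [[0, 0, -0.016], [0, 0.014, 0.49], 0.3],
  [[0, 0, -0.016], [0, 0.014, 0.49], 0.3],
])

```text
t: 8.12
eef_pos: [0.5004, -0.2978, 0.0285]
eef_rot: [-3.139, -0.005, 2.161]
ft_force: [0.4, -0.1, 0.4]
grip_width: 0.697
finger_force: 0.0
```

```bash
python3 - <<'E'
from h import *
go([.5018,-.2976,.019],2.161)
E
```

```text
t 8.1167 [ 0.50037981 -0.29775655  0.02846249] turn [-0.002 -0.005 -0.   ] shift [-0.005  0.009  0.063]
```

Call:
step_arm([
  [[0, 0, 0], [-0.004, 0.008, 0.04], 0.4],
  [[0, 0, 0], [-0.004, 0.008, 0.072], 0.5],
  [[0, 0, 0], [-0.004, 0.008, 0.072], 0.6],
  [[0, 0, 0], [-0.004, 0.008, 0.072], 0.8],
  [[0, 0, 0], [-0.004, 0.008, 0.072], 1],
], newtons=50)

```text
t: 8.53
eef_pos: [0.5026, -0.2975, 0.0184]
eef_rot: [-3.14, -0.003, 2.162]
ft_force: [-4.4, 0.6, 17.4]
grip_width: 0.13
finger_force: 28.8
```

Call:
step_arm([
  [[0, 0, 0], [0, 0, 0], 1],
  [[0, 0, 0], [0, 0, 0], 1],
  [[0, 0, 0], [0, 0, 0], 1],
  [[0, 0, 0], [0, 0, 0], 1],
  [[0, 0, 0], [0, 0, 0], 1],
])

```text
t: 8.95
eef_pos: [0.5028, -0.2976, 0.0185]
eef_rot: [-3.14, -0.003, 2.163]
ft_force: [-0.2, 1.2, 5.7]
grip_width: 0.123
finger_force: 51.3
```

Gripped, with a pad opening of about 11 mm for the 12 mm bar. Next I lift and turn.

Call:
step_arm([
  [[0, 0, 0], [0, 0, -0.2], 1],
  [[0, 0, 0], [0, 0, -0.45], 1],
  [[0, 0, 0], [0, 0, -0.72], 1],
  [[0, 0, 0], [0, 0, -0.72], 1],
])

```text
t: 9.28
eef_pos: [0.5067, -0.2999, 0.1335]
eef_rot: [3.139, 0.006, 2.163]
ft_force: [1.4, -0.6, 0.3]
grip_width: 0.126
finger_force: 50.6
```

Call:
step_arm([
  [[0, 0, -0.57], [0, 0, 0], 1],
  [[0, 0, -0.57], [0, 0, 0], 1],
  [[0, 0, -0.57], [0, 0, 0], 1],
  [[0, 0, -0.57], [0, 0, 0], 1],
  [[0, 0, -0.57], [0, 0, 0], 1],
])

```text
t: 9.7
eef_pos: [0.5024, -0.2974, 0.1254]
eef_rot: [3.141, -0.005, 2.765]
ft_force: [0.0, 0.1, -0.6]
grip_width: 0.123
finger_force: 50.5
```

Call:
step_arm([
  [[0, 0, -0.57], [0, 0, 0], 1],
  [[0, 0, -0.57], [0, 0, 0], 1],
  [[0, 0, -0.57], [0, 0, 0], 1],
  [[0, 0, -0.57], [0, 0, 0], 1],
  [[0, 0, -0.57], [0, 0, 0], 1],
])

```text
t: 10.12
eef_pos: [0.5024, -0.2974, 0.1253]
eef_rot: [3.138, -0.004, -2.921]
ft_force: [0.1, -0.1, -0.5]
grip_width: 0.123
finger_force: 50.5
```

Call:
step_arm([
  [[0, 0, -0.57], [0, 0, 0], 1],
  [[0, 0, -0.57], [0, 0, 0], 1],
  [[0, 0, -0.57], [0, 0, 0], 1],
  [[0, 0, -0.57], [0, 0, 0], 1],
  [[0, 0, -0.57], [0, 0, 0], 1],
])

```text
t: 10.53
eef_pos: [0.5024, -0.2974, 0.1253]
eef_rot: [3.137, -0.001, -2.324]
ft_force: [-0.8, -0.4, 0.6]
grip_width: 0.12
finger_force: 50.5
```

```bash
python3 - <<'E'
from h import *
print(get_obs()["finger_force"]); go([.594,-.042,.125],-2.318)
E
```

```text
50.54222345352173
t 10.5333 [ 0.50240541 -0.29738001  0.12533437] turn [ 0.004 -0.001 -0.006] shift [-1.66   0.719  0.004]
```

Call:
step_arm([
  [[0, 0, 0], [-0.83, 0.36, 0], 1],
  [[0, 0, 0], [-0.83, 0.36, 0], 1],
  [[0, 0, 0], [-0.83, 0.36, 0], 1],
  [[0, 0, 0], [-0.83, 0.36, 0], 1],
])

```text
t: 10.87
eef_pos: [0.5504, -0.1653, 0.1256]
eef_rot: [3.136, 0.001, -2.326]
ft_force: [0.6, -0.1, -0.8]
grip_width: 0.12
finger_force: 50.5
```

Call:
step_arm([
  [[0, 0, -0.006], [-0.83, 0.36, 0], 1],
  [[0, 0, -0.006], [-0.83, 0.36, 0], 1],
  [[0, 0, -0.006], [-0.83, 0.36, 0], 1],
  [[0, 0, -0.006], [-0.83, 0.36, 0], 1],
  [[0, 0, -0.006], [-0.83, 0.36, 0], 1],
])

```text
t: 11.28
eef_pos: [0.5965, -0.0396, 0.1256]
eef_rot: [3.137, -0.001, -2.319]
ft_force: [-0.2, -0.0, -0.9]
grip_width: 0.122
finger_force: 50.5
```

```bash
python3 - <<'E'
from h import *
read_camera("top");read_camera("top");im=read_camera("wrist"); np.save("w5.npy",im)
o=get_obs(); print(o["t"],o["eef_pos"],o["eef_rot"],o["joint_pos"][5])
p=np.array(proj("wrist",np.array([.5637,-.0748,.075]))); 
u,v=p.astype(int); u=max(40,min(u,520));v=max(40,min(v,380));print(p,u,v)
f=lambda c:np.clip((c.astype(float)-10)*255/130,0,255).astype(np.uint8)
save("w5",np.hstack([cv2.resize(f(im[v-25:v+25,u-25:u+25]),(500,500),interpolation=cv2.INTER_CUBIC),np.vstack([cv2.resize(im,(300,225)),np.zeros((275,300,3),np.uint8)])]))
E
```

```text
11.4333 [ 0.59509605 -0.0434405   0.12561509] [ 3.13726727e+00 -2.22847346e-03 -2.32399143e+00] -0.8910137324695311
[280.7472582 157.7643025] 280 157
```

View pics/w5.png

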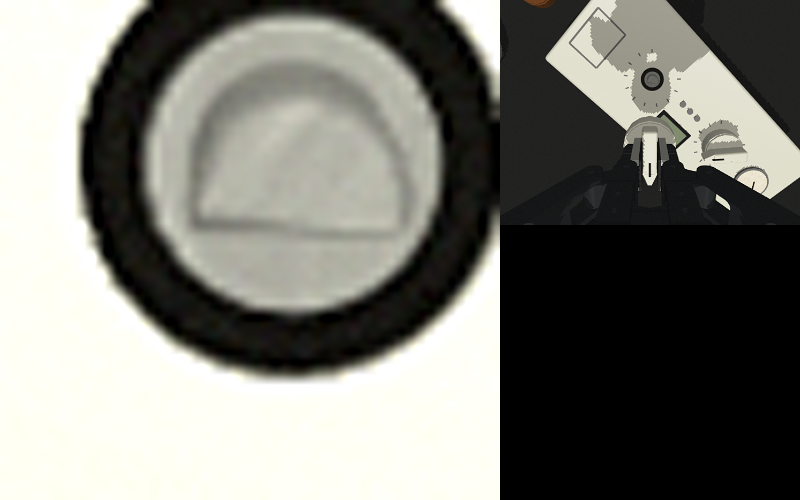

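The crop shows the D with its flat at the bottom, from (192,228) to (405,233), already square to the tool. The ring centre is at about (294,164). I'll compute the spindle axis and the shift to it.

```bash
python3 - <<'E'
from h import *
f=lambda x,y,z:onz("wrist",255+x/10-.5,132+y/10-.5,z)
a=f(192,228,.0735);b=f(407,233,.0735);d=(a-b)[:2];print("chord",np.linalg.norm(d))
yaw=-2.324; n=np.array([-np.cos(yaw),-np.sin(yaw)]); e=np.array([d[1],-d[0]])/np.linalg.norm(d); e=e*np.sign(e@n)
print("flat yaw",np.arctan2(e[1],e[0]),"axis",(a+b)[:2]/2-.0015*e,"base-based",f(294,164,.055))
t=f(300,62,.0735);print("back edge to flat mm",((a+b)[:2]/2-t[:2])@e*1e3)
print("panel x-check yaw .049")
for p in((a+b)[:2]/2-.0015*e,f(294,164,.055)[:2]): go([*p,.11],np.arctan2(e[1],e[0])+np.pi)
E
```

```text
chord 0.011467846458378431
flat yaw 0.7946065344543838 axis [ 0.5601758  -0.07560674] base-based [ 0.56029216 -0.07554028  0.055     ]
back edge to flat mm 8.842406495019395
panel x-check yaw .049
t 11.4333 [ 0.59509605 -0.0434405   0.12561509] turn [ 0.004 -0.002  0.022] shift [0.315 0.023 0.105]
t 11.4333 [ 0.59509605 -0.0434405   0.12561509] turn [ 0.004 -0.002  0.022] shift [0.315 0.022 0.105]
```

Call:
step_arm([
  [[0, 0, 0.022], [0.15, 0.012, 0], 1],
  [[0, 0, 0.022], [0.31, 0.022, 0.05], 1],
  [[0, 0, 0.022], [0.312, 0.022, 0.1], 1],
  [[0, 0, 0.022], [0.312, 0.022, 0.16], 1],
  [[0, 0, 0.022], [0.312, 0.022, 0.16], 1],
])

```text
t: 11.85
eef_pos: [0.5599, -0.0755, 0.1004]
eef_rot: [3.136, -0.002, -2.349]
ft_force: [-0.9, -0.1, -0.7]
grip_width: 0.12
finger_force: 50.5
```

Call:
step_arm([
  [[0, 0, 0], [0, 0, 0], 1],
  [[0, 0, 0], [0, 0, 0], 1],
])

```text
t: 12.02
eef_pos: [0.5617, -0.0745, 0.1022]
eef_rot: [3.138, -0.001, -2.347]
ft_force: [0.2, -0.5, -0.6]
grip_width: 0.122
finger_force: 50.5
```

```bash
python3 - <<'E'
from h import *
print(get_obs()["ft_force"]);go([.5605,-.0753,.095],-2.347)
E
```

```text
[ 0.16585699 -0.47539705 -0.58819506]
t 12.0167 [ 0.56169518 -0.07451402  0.10221257] turn [ 0.004 -0.001  0.   ] shift [0.009 0.002 0.048]
```

Call:
step_arm([
  [[0, 0, 0], [0.009, 0.002, 0.02], 1],
  [[0, 0, 0], [0.009, 0.002, 0.04], 1],
  [[0, 0, 0], [0.009, 0.002, 0.055], 1],
  [[0, 0, 0], [0.009, 0.002, 0.07], 1],
  [[0, 0, 0], [0.009, 0.002, 0.08], 1],
])

```text
t: 12.43
eef_pos: [0.5602, -0.075, 0.0899]
eef_rot: [3.138, -0.001, -2.346]
ft_force: [0.2, -1.1, 1.0]
grip_width: 0.119
finger_force: 50.6
```

No force, and the knob is already about 3.6 mm below the tip height, so it has entered. Continuing down.

Call:
step_arm([
  [[0, 0, 0], [0, 0, 0.015], 1],
  [[0, 0, 0], [0, 0, 0.03], 1],
  [[0, 0, 0], [0, 0, 0.045], 1],
  [[0, 0, 0], [0, 0, 0.055], 1],
  [[0, 0, 0], [0, 0, 0.055], 1],
])

```text
t: 12.85
eef_pos: [0.5602, -0.075, 0.0817]
eef_rot: [3.138, -0.001, -2.347]
ft_force: [3.0, 1.1, -2.0]
grip_width: 0.128
finger_force: 50.4
```

Call:
step_arm([
  [[0, 0, 0], [0, 0, 0.01], 1],
  [[0, 0, 0], [0, 0, 0.02], 1],
  [[0, 0, 0], [0, 0, 0.02], 1],
  [[0, 0, 0], [0, 0, 0.02], 1],
])

```text
t: 13.18
eef_pos: [0.5603, -0.075, 0.0792]
eef_rot: [3.138, -0.0, -2.347]
ft_force: [1.1, 1.8, 3.5]
grip_width: 0.121
finger_force: 51.0
```

Call:
step_arm([
  [[0, 0, 0], [0, 0, 0.01], 1],
  [[0, 0, 0], [0, 0, 0.02], 1],
  [[0, 0, 0], [0, 0, 0.02], 1],
  [[0, 0, 0], [0, 0, 0.02], 1],
])

```text
t: 13.52
eef_pos: [0.5603, -0.0751, 0.0763]
eef_rot: [3.138, -0.0, -2.347]
ft_force: [-0.5, 1.1, 6.6]
grip_width: 0.123
finger_force: 51.4
```

The spring force is rising as expected. I'll press on to the hard stop.

Call:
step_arm([
  [[0, 0, 0], [0, 0, 0.005], 1],
  [[0, 0, 0], [0, 0, 0.01], 1],
  [[0, 0, 0], [0, 0, 0.015], 1],
  [[0, 0, 0], [0, 0, 0.015], 1],
])

```text
t: 13.85
eef_pos: [0.5604, -0.0751, 0.0751]
eef_rot: [3.139, -0.0, -2.347]
ft_force: [-3.3, 2.4, 14.8]
grip_width: 0.123
finger_force: 52.5
```

Force has jumped to about 15 N at the expected depth (0.0755), so this is the stop. I'll add a touch more, settle and check.

Call:
step_arm([
  [[0, 0, 0], [0, 0, 0.004], 1],
  [[0, 0, 0], [0, 0, 0.004], 1],
  [[0, 0, 0], [0, 0, 0.004], 1],
  [[0, 0, 0], [0, 0, 0.004], 1],
  [[0, 0, 0], [0, 0, 0.004], 1],
])

```text
t: 14.27
eef_pos: [0.5605, -0.0751, 0.0751]
eef_rot: [3.139, 0.0, -2.347]
ft_force: [-3.6, 2.3, 18.6]
grip_width: 0.124
finger_force: 53.0
```

```bash
python3 - <<'E'
from h import *
im=read_camera("side"); save("fin",np.hstack([cv2.resize(im[190:270,230:340],(550,400),interpolation=cv2.INTER_CUBIC)]))
o=get_obs();print(o["t"],o["eef_pos"],o["eef_rot"],o["ft_force"],o["finger_force"])
E
```

```text
14.3167 [ 0.56053141 -0.07510946  0.07508957] [ 3.13894748e+00  1.52303576e-04 -2.34667072e+00] [-3.96924456  2.29766225 19.63694307] 53.03082346916199
```

View pics/fin.png

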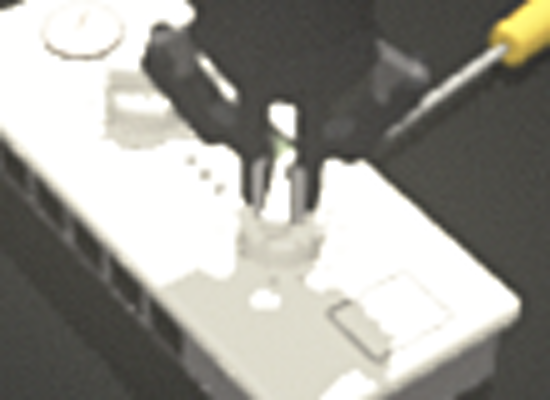

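The side view shows the knob seated low on the panel at about (280,235), held upright between the fingers, and the fitted knob at (150,110) is clear of the gripper. I'm handing the job in.

```bash
python3 -c "
from workcell import *
print(close_job())"
```

```text
the job is handed in; nothing more can be done
None
```

I handed the job in at about 14.3 s: the knob reads as home on the bare spindle with its pointer over the flat, pressed to the hard stop with about 19 N and still gripped with about 53 N; the judge's verdict was not shown.

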